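# Screw the last levelling foot into a desk riser

### The arm

A 6-joint arm with a two-finger parallel gripper is mounted at the origin on the work surface. World frame = base frame: x ahead of the robot, y to its left, z up, the work surface at z = 0. Lengths are in mm, angles in rad, forces in N, time in s.
With the tool pointing down it reaches from about 300 to 775 mm from the base axis. Payload 14.6 kg.
Tool frame: the origin (TCP) lies at the very end of the fingers, on their centre line; the grasp point (between the pads) lies 19 mm behind it; z points along the fingers, y is the line along which they close (so a half turn about z gives the same grasp; the last joint's range is limited). The gripper opens to 94 mm and grips with 3 to 60 N. Pads are 16 mm wide; open, the fingers measure 119 mm over their backs; the gripper's body (75 mm by 177 mm) begins 78 mm behind the grasp point.
Start: joints at [-1.264, 0.3, 1.521, -0, 1.321, -0.067], TCP at [200.828, -512.013, 205.446] pointing down, gripper open.
Joint ranges: [-3.03, 3.03], [-0.79, 2.21], [0.23, 2.52], [-1.04, 4.18], [0, 3.07], [-2.55, 2.55]. Speed limits (rad/s): [2.22, 2.22, 2.57, 3.14, 3.14, 3.14].

### API

Orientations are given as [roll, pitch, yaw] about the fixed x, y, z axes, in that order (R = Rz(yaw) Ry(pitch) Rx(roll)).
In Python, from cell import manip, camera, get_calibration gives the robot as it stands.
- The arm moves only by the tool arm_command, never from a script. Its argument "targets" is a list of rows, each an object of numbers: "hand": the opening, from -1 (shut) to 1 (fully open), so that 0 is half open; "x", "y", "z": the shift along the tool's x, y, z in m; "yaw": the turn about the tool's z in rad. In form: [{"hand": .., "x": .., "y": .., "z": .., "yaw": ..}, ...]. A call has 1 to 10 rows; each row shifts and turns the commanded pose from where the row before left it, along the tool's axes as they then stand; what a row does not reach is not made up. A row lasts 1/10 s, in which the tool goes at most 50 mm and 8.59 degrees, less where a joint would pass 70% of its speed; a pose out of reach is approached as far as the arm can. A call is refused whole if a number of a shift passes 0.05 or a number of a turn 0.15, either way. A call with a gripper value outside its range is refused whole. The fingers move at their own pace and stop on an object; "newtons" is the grip in N (left out, the last holds). Time passes only in rows, so rows that do not move let the fingers close. It gives the time, the measured TCP pose, the force, the opening and the grip force at its end, in the units of the state.
- manip.read_state(): the state, without advancing time (a new reading comes with each control period).
- camera(name): name is "side" or "top" or "wrist"; returns the picture (480x640x3 uint8, red, green, blue); there is no depth.
- get_calibration(name): a dict with "K" (3x3 intrinsics, pixels), "cam_to_world" (4x4, takes a point from camera to world coordinates). Camera axes: x right, y up, looking along -z (the intrinsics and any distortion apply to the point x, -y, -z); pixel columns grow to the right and rows downward; lengths in mm; the calibration is good to about 2 mm. A picture is of the moment at which its call begins: read the wrist's pose just before it. get_calibration takes no time and is no camera call; for the wrist camera it gives the pose at the moment of the call.
- manip.sign_off(): hands the job in; it is judged then, once.
The state is a dict: "clock": time; "joints": joint angles; "qd": joint speeds; "effort": joint torques, N m; "eef_pos": TCP position; "eef_rot": TCP orientation; "wrist_force": force on the tool from outside, world axes, zero at the start; "moment": the same for the moment, N m; "finger_gap": finger opening in mm; "finger_force": force on a finger pad.
Only numpy, scipy, OpenCV 4.12 (cv2) and the standard library are available. Lean on these libraries where they do the work, as an engineer would, in place of code of your own. Each camera call takes 0.05 s, during which the arm holds its last target. There are 200 camera calls.

### The job

Take the foot with the oblong rubber head out of the plywood block, lower it upright down the one riser leg that has no foot, and find the start of the thread at the bottom by feel, with a light push only and never forcing it. Then screw it in clockwise until its flange sits fully home on the leg's rim, let go, and leave everything else where it is.

Things in the scene. Friction and masses are not known exactly. Their poses are not given: they have to be found in the camera images.
- foot_grip (a point): Grip point of the foot, in its grey rubber head 48 x 28 x 34 mm (x, y, z), the only oblong head in the plywood block (the other two are round). On the stem's axis, 24 mm above the flange's underside, 14 mm below the head's top: grasp across the 28 mm, along y. x along the head's long side, z up. The foot stands upright in a pocket, flange resting on the block's top.
- foot: The same foot, 0.1 to 0.21 kg; origin on its axis at the underside of its round flange (40 mm across, 4 mm thick, below the rubber head), same axes. Below hangs a steel stem 14 mm thick and 79 mm long. The same after half a turn.
- foot_tip (a point): Lower end of the foot's stem, 79 mm below the flange's underside, 103 mm below foot_grip, same axes. Here two opposite thread lugs, 5 mm wide and 5 mm high, reach 13.5 mm from the axis along +x and -x.
- leg_mouth (a point): Centre of the open top of the one riser leg without a foot, level with its rim, 113 mm above the table; z up. Steel tube, 38 mm outside, 31 mm bore. When the foot is home, its flange lies on this rim (foot_grip 24 mm above this point). The bore is the deep well; the thread is at its bottom.
- thread_top (a point): Centre of the flat upper face of the steel thread insert in the empty leg, 64 mm below the rim: 19.6 mm hole with two opposite gaps, each some 2.3 mm wider than a lug. The gaps' direction differs each time and is not reported (these axes are the riser's). Lugs lying on this face: flange 15 mm above the rim. At a gap they drop about 10 mm onto the slot floor.
- thread_floor (a point): On the leg's axis, 75 mm below the rim, where the slot floors begin under the gaps. Right-hand thread: clockwise from above goes down 3.4 mm per rad. After the drop (flange 3 to 5 mm above the rim) 1.0 to 1.5 rad clockwise, pushing lightly to follow it down, brings the flange onto the rim; turned some 0.7 rad further the thread pulls tight and the force rises fast: stop before. It holds by itself.
- riser: Desk riser fixed upside down on the table: white board 340 x 240 x 18 mm (x, y, z), four upright steel tube legs 95 mm tall at (+-120, +-85) mm; the leg at (-120, -85) is the empty one, the others carry fitted feet reaching 38 mm above their rims. Origin under the board's centre, z up.
- block_top (a point): Centre of the top face of the plywood block, 250 x 85 x 88 mm, fixed on the table, top 88 mm above it; x along its long side. Three square pockets 34 mm wide, 84 mm deep, at x = -80, 0 and +80 mm. The foot stands in any one of them, the round-headed parts in the others.
- glide: Round-headed glide in another pocket of the block: grey head 32 mm across, top 20 mm above the block; origin at its flange's underside. Leave in place.
- stud: Round-headed steel stud in another pocket of the block: head 24 mm across, top 30 mm above the block; origin at its flange's underside. Leave in place.
- screw_carton: Small brown carton, 70 x 50 x 35 mm, lying on the riser's board between the legs; origin under its centre. Leave in place.
- tape_roll: Roll of clear tape lying flat, 96 mm across, 50 mm high; origin under its centre. Leave in place.
- screwdriver: Screwdriver lying on the table beyond the block; not needed. Leave in place.
- mug: White mug, 80 mm across, 90 mm high; origin under its centre. Leave in place.
- small_carton: Brown carton 120 x 90 x 70 mm on the table; origin under its centre. Leave in place.
- labels: Stack of label sheets 100 x 150 x 20 mm; origin under its centre. Leave in place.
There are look-alikes about, which are no part of the job. What is shaped like the foot but yellow is not meant.

How it is judged (in metres and radians):
On the way, in this order (a step that is already met when the one before it is completed fails the run):
1. the foot is lifted clear of the plywood block, upright (z of foot_grip in the frame of block_top above 0.11 m and angle between foot_grip's own z axis and vertical below 0.2 rad), for 0.1 s.
2. the thread is started: the foot stands in the leg with its lugs dropped through the insert's gaps (flange less than 8 mm above the rim) (z of foot_grip in the frame of leg_mouth below 0.032 m and horizontal distance between foot_grip and leg_mouth below 0.005 m), for 0.1 s.
At the end, for the whole second after the job is handed in: The foot is screwed home in the empty leg: flange on the rim to within 1.3 mm, axis within 4 mm of the leg's, tilted less than 0.05 rad, at rest and released; everything else in place (z of foot_grip in the frame of leg_mouth between 0.0225 and 0.0253 m and horizontal distance between foot_grip and leg_mouth below 0.004 m and angle between foot_grip's own z axis and vertical below 0.05 rad and linear speed of foot below 0.01 m/s and contact force between the fingers and foot below 0.1 N); the robot touches nothing.
It fails at once if the foot is forced against the leg or its thread with more than 40 N (contact force between foot and riser above 40 N).
It fails at once if another loose thing is moved by more than 30 mm (distance of any of glide, stud, screw_carton, tape_roll, screwdriver, mug, small_carton, labels from where it was at the start of the episode above 0.03 m).
It also fails if it takes over 72 s, if anything falls off the work surface, if the arm or the gripper's body presses on something with over 40 N, if the wrist force passes 120 N, or if a joint passes its speed limit or range.

## Working session

There is one attempt and no reset: what is moved stays moved. The work goes in short steps, Python scripts to look and compute and a tool call to move; the robot and the scene stay as the last step left them, time stands still between calls to the robot, and variables do not carry over. Pictures are saved under pics/ and viewed, at most 10 in all, crops included, and the job is handed in when it is done.

Besides the shell and the picture viewer there is one more tool, called after "Request:" as name(argument=value, ...) on one line, values as JSON. arm_command: Moves the arm, as the interface text tells. Its arguments: {"type":"object","properties":{"targets":{"type":"array"},"newtons":{"type":"number"}},"required":["targets"]}

```bash
mkdir -p pics; ls; python3 - <<'E'
from cell import manip,camera,get_calibration
import cv2,numpy as np
np.set_printoptions(suppress=True,precision=3)
for n in("top","side"):
    im=camera(n);cv2.imwrite(f"pics/{n}0.png",im[:,:,::-1])
    c=get_calibration(n);print(n,{k:np.array(v) if not isinstance(v,str) else v for k,v in c.items()})
print(manip.read_state())
E
```

```text
pics
top {'K': array([[435.642,   0.   , 318.908],
       [  0.   , 435.642, 233.445],
       [  0.   ,   0.   ,   1.   ]]), 'cam_to_world': array([[  -0.019,    0.991,   -0.133,  396.543],
       [  -1.   ,   -0.018,    0.011,   82.141],
       [   0.009,    0.133,    0.991, 1399.328],
       [   0.   ,    0.   ,    0.   ,    1.   ]])}
side {'K': array([[451.866,   0.   , 317.358],
       [  0.   , 451.866, 240.271],
       [  0.   ,   0.   ,   1.   ]]), 'cam_to_world': array([[   0.995,    0.077,   -0.059,  479.519],
       [  -0.095,    0.649,   -0.755, -960.234],
       [  -0.02 ,    0.757,    0.653,  995.222],
       [   0.   ,    0.   ,    0.   ,    1.   ]])}
{'clock': 0.1, 'joints': array([-1.264,  0.3  ,  1.521,  0.   ,  1.321, -0.067]), 'qd': array([-0.   , -0.002, -0.001, -0.001,  0.   , -0.001]), 'effort': array([ -0.   , -53.265, -35.328,   0.071,   0.023,  -0.   ]), 'eef_pos': array([ 200.771, -511.814,  204.97 ]), 'eef_rot': array([-3.141, -0.   ,  0.374]), 'wrist_force': array([-0.306, -0.067, -0.52 ]), 'moment': array([-0.035, -0.033,  0.026]), 'finger_force': 0.0, 'finger_gap': 94.25344028443041}
```

View pics/top0.png

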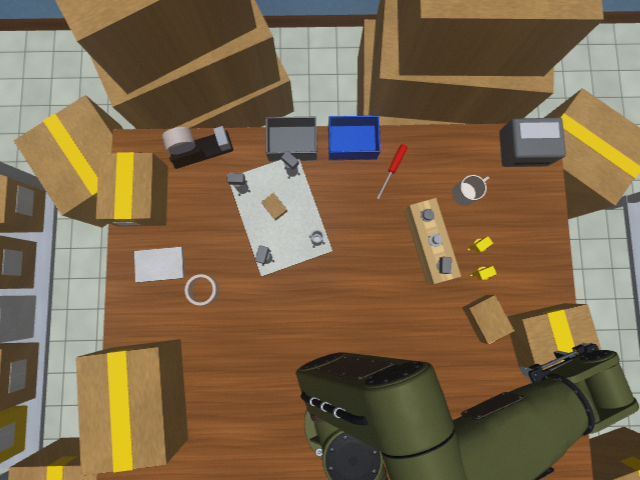

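View pics/side0.png

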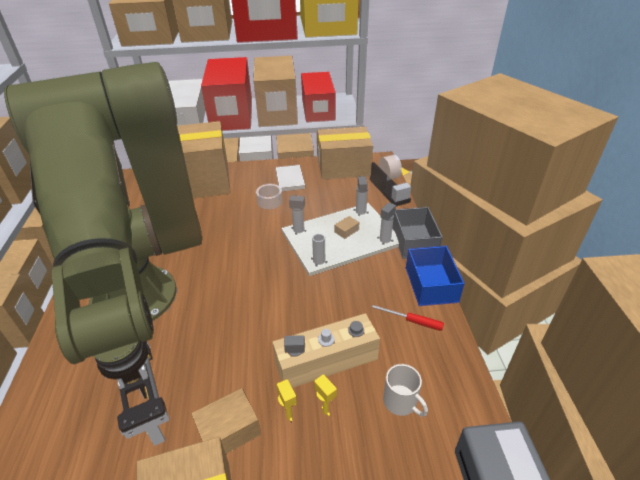

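The top view shows:
- **Candidates in the block:** an oblong grey head at (445,265), and round heads at (435,240) and (428,215).
- **Yellow look-alikes:** (483,243) and (485,272).
- **Riser legs:** the empty leg is at (317,238). The fitted legs are at (237,180), (290,162) and (263,256).

I choose the oblong grey head at (445,265) and will check it in a crop.

```bash
cat > h.py <<'E'
import cv2,numpy as np
from cell import manip,camera,get_calibration
np.set_printoptions(suppress=True,precision=3)
def ray(c,u,v):
    K=np.array(c["K"]);T=np.array(c["cam_to_world"])
    d=np.array([(u-K[0,2])/K[0,0],-(v-K[1,2])/K[1,1],-1.])
    return T[:3,3],T[:3,:3]@d
def onz(c,u,v,z):
    o,d=ray(c,u,v);return o+d*(z-o[2])/d[2]
def proj(c,p):
    K=np.array(c["K"]);T=np.array(c["cam_to_world"])
    q=T[:3,:3].T@(np.array(p)-T[:3,3]);return np.array([K[0,2]+K[0,0]*q[0]/-q[2],K[1,2]+K[1,1]*q[1]/q[2]])
def two(c1,p1,c2,p2):
    o1,d1=ray(c1,*p1);o2,d2=ray(c2,*p2)
    s=np.linalg.lstsq(np.c_[d1,-d2],o2-o1,rcond=None)[0]
    a,b=o1+d1*s[0],o2+d2*s[1];return (a+b)/2,np.linalg.norm(a-b)
E
python3 - <<'E'
from h import *
t=cv2.imread("pics/top0.png");s=cv2.imread("pics/side0.png")
ct,cs=get_calibration("top"),get_calibration("side")
hsv=cv2.cvtColor(t,cv2.COLOR_BGR2HSV)
for u,v in((440,252),(430,228),(400,250),(270,230),(445,265)):print(hsv[v,u])
def rect(m,roi,z):
    k=np.zeros_like(m);x0,y0,x1,y1=roi;k[y0:y1,x0:x1]=m[y0:y1,x0:x1]
    cn=max(cv2.findContours(k,cv2.RETR_EXTERNAL,cv2.CHAIN_APPROX_NONE)[0],key=cv2.contourArea)
    P=np.array([onz(ct,u,v,z)[:2] for u,v in cn[:,0].astype(float)],np.float32)
    r=cv2.minAreaRect(P);print(r);return r
w=((hsv[...,1]<45)&(hsv[...,2]>170)).astype(np.uint8)
rect(w,(222,140,340,280),18)
b=((hsv[...,0]>10)&(hsv[...,0]<30)&(hsv[...,2]>175)&(hsv[...,1]<140)).astype(np.uint8)
rect(b,(395,190,468,290),88)
g=((hsv[...,1]<60)).astype(np.uint8)
rect(g,(432,250,458,280),126)
A=cv2.resize(t[190:290,395:475],None,fx=5,fy=5,interpolation=2)
B=cv2.resize(t[210:260,290:340],None,fx=8,fy=8,interpolation=2)
B=cv2.copyMakeBorder(B,0,100,0,0,0)
cv2.imwrite("pics/c1.png",np.hstack([A,B]))
E
```

```text
[ 19 102 209]
[ 19 101 199]
[ 13 163 125]
[ 54   6 205]
[107  14 128]
((648.0296020507812, 192.540771484375), (338.66632080078125, 240.68687438964844), 18.624216079711914)
((545.745361328125, -284.8393859863281), (249.58828735351562, 81.50275421142578), 14.402410507202148)
((468.6398010253906, -295.9098205566406), (44.660064697265625, 43.90837860107422), 88.92984771728516)
```

View pics/c1.png

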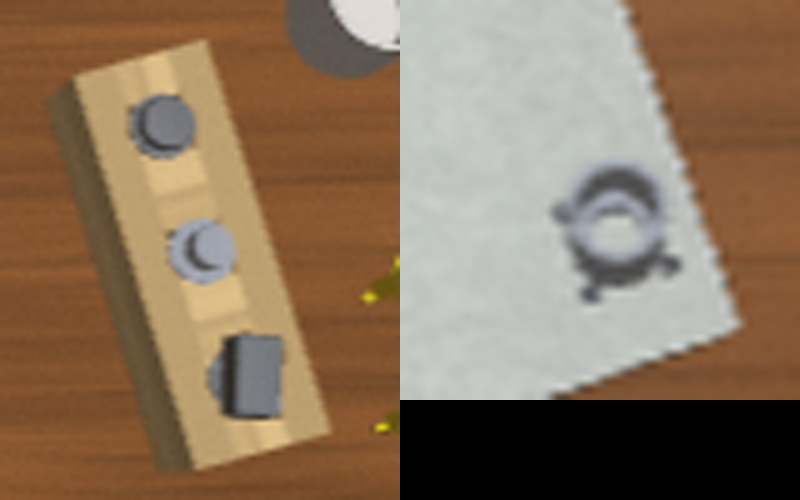

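The crop confirms the oblong head at top-view pixel (446,264), with its long side roughly along the image's vertical. The empty tube's rim is at about (316,236). I'll move above the foot, turning the wrist towards the far end of its range to leave room for screwing.

Request:
arm_command(targets=[{"x": 0.0324, "y": -0.0096, "z": -0.007}, {"x": 0.0324, "y": -0.0096, "z": -0.007}, {"x": 0.0324, "y": -0.0096, "z": -0.007}, {"x": 0.0324, "y": -0.0096, "z": -0.007}, {"x": 0.0324, "y": -0.0096, "z": -0.007}, {"x": 0.0324, "y": -0.0096, "z": -0.007}, {"x": 0.0324, "y": -0.0096, "z": -0.007}, {"x": 0.0324, "y": -0.0096, "z": -0.007}, {"x": 0.0324, "y": -0.0096, "z": -0.007}, {"x": 0.0324, "y": -0.0096, "z": -0.007}])

```text
schema error: expected keys hand, x, y, z, yaw
```

Request:
arm_command(targets=[{"yaw": -0.146}, {"yaw": -0.146}, {"yaw": -0.146}, {"yaw": -0.146}, {"yaw": -0.146}, {"yaw": -0.146}, {"yaw": -0.146}, {"yaw": -0.146}, {"yaw": -0.146}, {"yaw": -0.146}])

```text
schema error: expected keys hand, x, y, z, yaw
```

Request:
arm_command(targets=[{"yaw": -0.146}, {"yaw": -0.146}, {"yaw": -0.146}, {"yaw": -0.146}, {"yaw": -0.146}, {"yaw": -0.146}, {"yaw": -0.146}, {"yaw": -0.146}, {"yaw": -0.146}, {"yaw": 0}])

```text
schema error: expected keys hand, x, y, z, yaw
```

```bash
python3 - <<'E'
from h import *
s=manip.read_state();print(s["clock"],s["joints"],s["eef_pos"],s["eef_rot"],s["wrist_force"])
c=get_calibration("wrist");im=camera("wrist")[:,:,::-1];cv2.imwrite("pics/w1.png",im)
print(c)
t=get_calibration("top");print(onz(t,446.1,264.5,126),onz(t,316.4,236.4,113))
E
```

```text
0.1 [-1.264  0.3    1.521  0.     1.321 -0.067] [ 200.771 -511.814  204.97 ] [-3.141 -0.     0.374] [-0.306 -0.067 -0.52 ]
{'K': array([[417.559,   0.   , 313.895],
       [  0.   , 417.559, 239.566],
       [  0.   ,   0.   ,   1.   ]]), 'cam_to_world': array([[   0.366,    0.898,    0.243,  271.843],
       [  -0.931,    0.354,    0.093, -485.075],
       [  -0.002,   -0.26 ,    0.966,  383.852],
       [   0.   ,    0.   ,    0.   ,    1.   ]])}
[ 468.454 -303.071  126.   ] [559.867  75.133 113.   ]
```

View pics/w1.png

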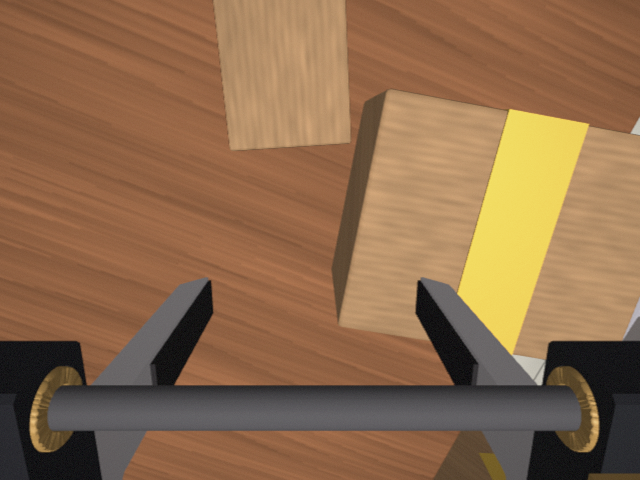

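The calls were refused because every row needs all five keys. The wrist picture (taken at the start pose) shows the fingers over a taped carton, so nothing is learned yet. I'll resend.

Request:
arm_command(targets=[{"hand": 1, "x": 0.0324, "y": -0.0096, "z": -0.007, "yaw": 0}, {"hand": 1, "x": 0.0324, "y": -0.0096, "z": -0.007, "yaw": 0}, {"hand": 1, "x": 0.0324, "y": -0.0096, "z": -0.007, "yaw": 0}, {"hand": 1, "x": 0.0324, "y": -0.0096, "z": -0.007, "yaw": 0}, {"hand": 1, "x": 0.0324, "y": -0.0096, "z": -0.007, "yaw": 0}, {"hand": 1, "x": 0.0324, "y": -0.0096, "z": -0.007, "yaw": 0}, {"hand": 1, "x": 0.0324, "y": -0.0096, "z": -0.007, "yaw": 0}, {"hand": 1, "x": 0.0324, "y": -0.0096, "z": -0.007, "yaw": 0}, {"hand": 1, "x": 0.0324, "y": -0.0096, "z": -0.007, "yaw": 0}, {"hand": 1, "x": 0.0324, "y": -0.0096, "z": -0.007, "yaw": 0}])

```text
clock: 1.15
eef_pos: [468.3, -303.3, 275.6]
eef_rot: [-3.141, 0.0, 0.374]
wrist_force: [-0.5, 0.4, -0.3]
finger_gap: 93.7
finger_force: 0.0
```

Request:
arm_command(targets=[{"hand": 1, "x": 0, "y": 0, "z": 0, "yaw": -0.146}, {"hand": 1, "x": 0, "y": 0, "z": 0, "yaw": -0.146}, {"hand": 1, "x": 0, "y": 0, "z": 0, "yaw": -0.146}, {"hand": 1, "x": 0, "y": 0, "z": 0, "yaw": -0.146}, {"hand": 1, "x": 0, "y": 0, "z": 0, "yaw": -0.146}, {"hand": 1, "x": 0, "y": 0, "z": 0, "yaw": -0.146}, {"hand": 1, "x": 0, "y": 0, "z": 0, "yaw": -0.146}, {"hand": 1, "x": 0, "y": 0, "z": 0, "yaw": -0.146}, {"hand": 1, "x": 0, "y": 0, "z": 0, "yaw": -0.146}, {"hand": 1, "x": 0, "y": 0, "z": 0, "yaw": -0.146}])

```text
clock: 2.15
eef_pos: [467.3, -304.3, 275.2]
eef_rot: [-3.141, -0.0, 1.84]
wrist_force: [0.0, -0.6, -0.8]
finger_gap: 93.9
finger_force: 0.0
```

Request:
arm_command(targets=[{"hand": 1, "x": 0, "y": 0, "z": 0, "yaw": -0.146}, {"hand": 1, "x": 0, "y": 0, "z": 0, "yaw": -0.146}, {"hand": 1, "x": 0, "y": 0, "z": 0, "yaw": -0.146}, {"hand": 1, "x": 0, "y": 0, "z": 0, "yaw": -0.146}, {"hand": 1, "x": 0, "y": 0, "z": 0, "yaw": -0.146}, {"hand": 1, "x": 0, "y": 0, "z": 0, "yaw": -0.146}, {"hand": 1, "x": 0, "y": 0, "z": 0, "yaw": -0.146}, {"hand": 1, "x": 0, "y": 0, "z": 0, "yaw": -0.146}, {"hand": 1, "x": 0, "y": 0, "z": 0, "yaw": -0.146}, {"hand": 1, "x": 0, "y": 0, "z": 0, "yaw": 0}])

```text
clock: 3.15
eef_pos: [467.3, -304.3, 275.2]
eef_rot: [3.141, -0.0, -3.133]
wrist_force: [0.2, 1.0, 0.1]
finger_gap: 94.0
finger_force: 0.0
```

```bash
python3 - <<'E'
from h import *
s=manip.read_state();print(s["clock"],s["joints"],s["eef_pos"],s["eef_rot"],s["wrist_force"])
c=get_calibration("wrist");im=camera("wrist")[:,:,::-1];cv2.imwrite("pics/w2.png",im)
print(c["cam_to_world"]);print(proj(c,[468.4,-303.5,126]))
np.save("c2.npy",c["cam_to_world"])
E
```

```text
3.15 [-0.643  0.275  1.392 -0.     1.475 -2.222] [ 467.335 -304.281  275.216] [ 3.141 -0.    -3.133] [0.188 0.981 0.072]
[[  -0.01    -0.966   -0.258  393.032]
 [   1.      -0.009   -0.003 -305.589]
 [   0.001   -0.258    0.966  454.134]
 [   0.       0.       0.       1.   ]]
[315.175 224.844]
```

View pics/w2.png

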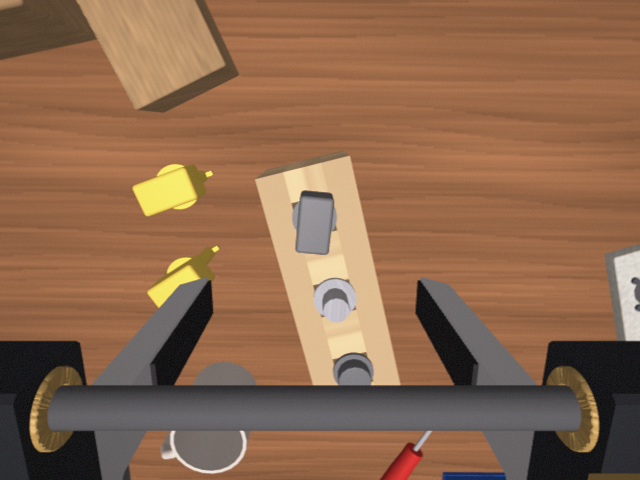

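The wrist view shows the oblong head at about (315,224) with its long side tilted slightly. The stud is at (335,300) and the glide at (353,370). Next I'll fit the head's top face.

```bash
python3 - <<'E'
from h import *
im=cv2.imread("pics/w2.png");c=get_calibration("wrist")
hsv=cv2.cvtColor(im,cv2.COLOR_BGR2HSV)
print(hsv[200:256:6,315],hsv[225,290:345:5])
m=((hsv[...,1]<60)).astype(np.uint8)
k=np.zeros_like(m);k[185:262,285:345]=m[185:262,285:345]
for lo,hi in((85,125),(95,140)):
    q=k*((hsv[...,2]>lo)&(hsv[...,2]<hi)).astype(np.uint8)
    q=cv2.morphologyEx(q,cv2.MORPH_OPEN,np.ones((5,5),np.uint8))
    cn=max(cv2.findContours(q,0,cv2.CHAIN_APPROX_NONE)[0],key=cv2.contourArea)
    P=np.array([onz(c,u,v,126)[:2] for u,v in cn[:,0].astype(float)],np.float32)
    print(cv2.minAreaRect(cn),cv2.minAreaRect(P))
# block sanity in wrist view
b=((hsv[...,0]>10)&(hsv[...,0]<30)&(hsv[...,2]>190)&(hsv[...,1]<150)).astype(np.uint8)
b[:, :240]=0;b[:,420:]=0;b[390:]=0
cn=max(cv2.findContours(b,0,cv2.CHAIN_APPROX_NONE)[0],key=cv2.contourArea)
P=np.array([onz(c,u,v,88)[:2] for u,v in cn[:,0].astype(float)],np.float32);print(cv2.minAreaRect(P))
E
```

```text
[[150   5 148]
 [150   5 152]
 [135   3 152]
 [150   8 153]
 [160   5 151]
 [150   7 148]
 [135   4 145]
 [143   7 148]
 [162   9 146]
 [ 16  88 205]] [[ 17  87 223]
 [140   5 153]
 [140   5 144]
 [140   5 153]
 [150   7 150]
 [143   7 149]
 [150   7 151]
 [165   3 148]
 [140   7 117]
 [ 11  39 156]
 [ 16  89 223]]Traceback (most recent call last):
  File "<stdin>", line 10, in <module>
ValueError: max() iterable argument is empty
```

```bash
python3 - <<'E'
from h import *
im=cv2.imread("pics/w2.png");c=get_calibration("wrist")
hsv=cv2.cvtColor(im,cv2.COLOR_BGR2HSV)
print("row215",hsv[215,290:345:3,2],"row240",hsv[240,290:345:3,2])
k=np.zeros((480,640),np.uint8);k[185:262,285:345]=((hsv[...,1]<30)&(hsv[...,2]>132)&(hsv[...,2]<175))[185:262,285:345]
for n in(7,15,21):
    q=cv2.morphologyEx(k,cv2.MORPH_OPEN,cv2.getStructuringElement(cv2.MORPH_RECT,(n,n)))
    cn=max(cv2.findContours(q,0,cv2.CHAIN_APPROX_NONE)[0],key=cv2.contourArea)
    P=np.array([onz(c,u,v,126)[:2] for u,v in cn[:,0].astype(float)],np.float32)
    print(cv2.minAreaRect(cn),cv2.minAreaRect(P))
b=((hsv[...,0]>10)&(hsv[...,0]<30)&(hsv[...,2]>190)&(hsv[...,1]<150)).astype(np.uint8)
b[:, :240]=0;b[:,420:]=0;b[380:]=0
cn=max(cv2.findContours(b,0,cv2.CHAIN_APPROX_NONE)[0],key=cv2.contourArea)
P=np.array([onz(c,u,v,88)[:2] for u,v in cn[:,0].astype(float)],np.float32);print(cv2.boxPoints(cv2.minAreaRect(P)))
E
```

```text
row215 [224 154 152 113 153 152 153 153 151 153 152 152 152 146 108 154 223 222
 222] row240 [224 224 138 145 149 151 146 147 147 145 146 147 145 121 234 233 235 224
 224]
((314.1828308105469, 225.30690002441406), (29.81332778930664, 52.89997100830078), 4.763641834259033) ((469.18511962890625, -304.41845703125), (23.8637752532959, 43.76634979248047), 85.07177734375)
((314.236083984375, 225.29888916015625), (29.78484344482422, 52.871089935302734), 4.573921203613281) ((469.1790466308594, -304.3741760253906), (23.841426849365234, 43.744354248046875), 85.25900268554688)
((314.0, 225.5), (51.0, 30.0), 90.0) ((469.3175048828125, -304.468505859375), (24.163145065307617, 42.34233856201172), 89.70462799072266)
[[ 415.468 -273.898]
 [ 436.224 -356.763]
 [ 654.958 -301.976]
 [ 634.202 -219.11 ]]
```

The head's centre is at (469.2, -304.4) and its long axis is at -0.085 rad. I'll align and descend with the fingers half open.

Request:
arm_command(targets=[{"hand": 0, "x": -0.0019, "y": 0, "z": 0.01, "yaw": 0.09}, {"hand": 0, "x": 0, "y": 0, "z": 0.02, "yaw": 0}, {"hand": 0, "x": 0, "y": 0, "z": 0.02, "yaw": 0}, {"hand": 0, "x": 0, "y": 0, "z": 0.02, "yaw": 0}, {"hand": 0, "x": 0, "y": 0, "z": 0.02, "yaw": 0}, {"hand": 0, "x": 0, "y": 0, "z": 0.02, "yaw": 0}, {"hand": 0, "x": 0, "y": 0, "z": 0.02, "yaw": 0}, {"hand": 0, "x": 0, "y": 0, "z": 0.02, "yaw": 0}, {"hand": 0, "x": 0, "y": 0, "z": 0.018, "yaw": 0}, {"hand": 0, "x": 0, "y": 0, "z": 0.01, "yaw": 0}], newtons=30)

```text
clock: 4.2
eef_pos: [468.8, -304.0, 96.0]
eef_rot: [3.141, -0.002, 3.054]
wrist_force: [0.7, 0.1, -0.6]
finger_gap: 47.4
finger_force: 0.0
```

Request:
arm_command(targets=[{"hand": -1, "x": 0, "y": 0, "z": 0, "yaw": 0}, {"hand": -1, "x": 0, "y": 0, "z": 0, "yaw": 0}, {"hand": -1, "x": 0, "y": 0, "z": 0, "yaw": 0}, {"hand": -1, "x": 0, "y": 0, "z": 0, "yaw": 0}, {"hand": -1, "x": 0, "y": 0, "z": 0, "yaw": 0}, {"hand": -1, "x": 0, "y": 0, "z": 0, "yaw": 0}, {"hand": -1, "x": 0, "y": 0, "z": 0, "yaw": 0}, {"hand": -1, "x": 0, "y": 0, "z": 0, "yaw": 0}], newtons=30)

```text
clock: 5.0
eef_pos: [469.7, -304.6, 98.4]
eef_rot: [-3.141, 0.001, 3.058]
wrist_force: [0.5, 0.6, 6.7]
finger_gap: 27.9
finger_force: 30.0
```

Request:
arm_command(targets=[{"hand": -1, "x": 0, "y": 0, "z": -0.005, "yaw": 0}, {"hand": -1, "x": 0, "y": 0, "z": -0.012, "yaw": 0}, {"hand": -1, "x": 0, "y": 0, "z": -0.018, "yaw": 0}, {"hand": -1, "x": 0, "y": 0, "z": -0.02, "yaw": 0}, {"hand": -1, "x": 0, "y": 0, "z": -0.02, "yaw": 0}, {"hand": -1, "x": 0, "y": 0, "z": -0.02, "yaw": 0}, {"hand": -1, "x": 0, "y": 0, "z": -0.02, "yaw": 0}, {"hand": -1, "x": 0, "y": 0, "z": -0.015, "yaw": 0}, {"hand": -1, "x": 0, "y": 0, "z": -0.01, "yaw": 0}, {"hand": -1, "x": 0, "y": 0, "z": 0, "yaw": 0}])

```text
clock: 6.0
eef_pos: [469.6, -304.5, 239.0]
eef_rot: [-3.14, 0.002, 3.058]
wrist_force: [-0.5, 0.2, -0.8]
finger_gap: 27.5
finger_force: 30.0
```

Request:
arm_command(targets=[{"hand": -1, "x": 0, "y": 0, "z": 0, "yaw": -0.14}, {"hand": -1, "x": 0, "y": 0, "z": 0, "yaw": -0.14}, {"hand": -1, "x": 0, "y": 0, "z": 0, "yaw": -0.14}, {"hand": -1, "x": 0, "y": 0, "z": 0, "yaw": -0.14}, {"hand": -1, "x": 0, "y": 0, "z": 0, "yaw": 0}])

```text
clock: 6.5
eef_pos: [487.7, -273.7, 235.1]
eef_rot: [-3.124, -0.028, -2.713]
wrist_force: [0.2, 0.2, -1.8]
finger_gap: 27.9
finger_force: 30.0
```

Request:
arm_command(targets=[{"hand": -1, "x": 0, "y": 0, "z": 0, "yaw": 0.14}, {"hand": -1, "x": 0, "y": 0, "z": 0, "yaw": 0.1}, {"hand": -1, "x": 0, "y": 0, "z": 0, "yaw": 0}, {"hand": -1, "x": 0, "y": 0, "z": 0, "yaw": 0}])

```text
clock: 6.9
eef_pos: [486.5, -276.2, 235.7]
eef_rot: [-3.117, -0.022, -2.956]
wrist_force: [-0.2, 0.6, -1.3]
finger_gap: 27.5
finger_force: 30.0
```

```bash
python3 - <<'E'
from h import *
s=manip.read_state();print(s["clock"],s["joints"],s["eef_pos"],s["eef_rot"],s["wrist_force"])
E
```

```text
6.9 [-0.566  0.301  1.45  -0.034  1.391 -2.317] [ 486.498 -276.228  235.669] [-3.117 -0.022 -2.956] [-0.174  0.558 -1.312]
```

The wrist hit its joint limit, which left the tool leaning about 0.033 rad tangentially (j4 = -0.034). Running lightly into the opposite j6 limit should cancel the lean, and there is plenty of time for it.

Request:
arm_command(targets=[{"hand": -1, "x": 0, "y": 0, "z": 0, "yaw": 0.148}, {"hand": -1, "x": 0, "y": 0, "z": 0, "yaw": 0.148}, {"hand": -1, "x": 0, "y": 0, "z": 0, "yaw": 0.148}, {"hand": -1, "x": 0, "y": 0, "z": 0, "yaw": 0.148}, {"hand": -1, "x": 0, "y": 0, "z": 0, "yaw": 0.148}, {"hand": -1, "x": 0, "y": 0, "z": 0, "yaw": 0.148}, {"hand": -1, "x": 0, "y": 0, "z": 0, "yaw": 0.148}, {"hand": -1, "x": 0, "y": 0, "z": 0, "yaw": 0.148}, {"hand": -1, "x": 0, "y": 0, "z": 0, "yaw": 0.148}, {"hand": -1, "x": 0, "y": 0, "z": 0, "yaw": 0.148}])

```text
clock: 7.9
eef_pos: [486.6, -276.2, 235.9]
eef_rot: [-3.118, 0.023, 1.842]
wrist_force: [0.3, 0.6, -1.6]
finger_gap: 28.1
finger_force: 30.0
```

Request:
arm_command(targets=[{"hand": -1, "x": 0, "y": 0, "z": 0, "yaw": 0.148}, {"hand": -1, "x": 0, "y": 0, "z": 0, "yaw": 0.148}, {"hand": -1, "x": 0, "y": 0, "z": 0, "yaw": 0.148}, {"hand": -1, "x": 0, "y": 0, "z": 0, "yaw": 0.148}, {"hand": -1, "x": 0, "y": 0, "z": 0, "yaw": 0.148}, {"hand": -1, "x": 0, "y": 0, "z": 0, "yaw": 0.148}, {"hand": -1, "x": 0, "y": 0, "z": 0, "yaw": 0.148}, {"hand": -1, "x": 0, "y": 0, "z": 0, "yaw": 0.148}, {"hand": -1, "x": 0, "y": 0, "z": 0, "yaw": 0.148}, {"hand": -1, "x": 0, "y": 0, "z": 0, "yaw": 0.148}])

```text
clock: 8.9
eef_pos: [486.6, -276.2, 235.8]
eef_rot: [3.121, 0.026, 0.362]
wrist_force: [-0.9, -0.6, -1.0]
finger_gap: 27.8
finger_force: 30.0
```

Request:
arm_command(targets=[{"hand": -1, "x": 0, "y": 0, "z": 0, "yaw": 0.148}, {"hand": -1, "x": 0, "y": 0, "z": 0, "yaw": 0.148}, {"hand": -1, "x": 0, "y": 0, "z": 0, "yaw": 0.148}, {"hand": -1, "x": 0, "y": 0, "z": 0, "yaw": 0.148}, {"hand": -1, "x": 0, "y": 0, "z": 0, "yaw": 0.148}, {"hand": -1, "x": 0, "y": 0, "z": 0, "yaw": 0.148}, {"hand": -1, "x": 0, "y": 0, "z": 0, "yaw": 0.148}, {"hand": -1, "x": 0, "y": 0, "z": 0, "yaw": 0.148}, {"hand": -1, "x": 0, "y": 0, "z": 0, "yaw": 0.148}, {"hand": -1, "x": 0, "y": 0, "z": 0, "yaw": 0.148}])

```text
clock: 9.9
eef_pos: [486.5, -276.2, 235.8]
eef_rot: [3.114, -0.018, -1.118]
wrist_force: [0.7, -0.4, -1.1]
finger_gap: 28.0
finger_force: 30.0
```

```bash
cat > st.py <<'E'
from h import *
from scipy.spatial.transform import Rotation as R
s=manip.read_state()
print(s["clock"],s["joints"],s["eef_pos"],s["eef_rot"],s["wrist_force"],"z",R.from_euler("xyz",s["eef_rot"]).as_matrix()[:,2])
E
python3 st.py
```

```text
9.9 [-0.566  0.3    1.45  -0.034  1.391  2.129] [ 486.543 -276.23   235.844] [ 3.114 -0.018 -1.118] [ 0.714 -0.427 -1.139] z [-0.017 -0.028 -0.999]
```

Request:
arm_command(targets=[{"hand": -1, "x": 0, "y": 0, "z": 0, "yaw": 0.14}, {"hand": -1, "x": 0, "y": 0, "z": 0, "yaw": 0.14}, {"hand": -1, "x": 0, "y": 0, "z": 0, "yaw": 0.14}, {"hand": -1, "x": 0, "y": 0, "z": 0, "yaw": 0.06}, {"hand": -1, "x": 0, "y": 0, "z": 0, "yaw": 0}])

```text
clock: 10.4
eef_pos: [478.6, -288.2, 236.3]
eef_rot: [3.132, -0.018, -1.575]
wrist_force: [0.4, -1.2, -1.7]
finger_gap: 27.9
finger_force: 30.0
```

```bash
python3 st.py
```

```text
10.4 [-0.598  0.297  1.453 -0.02   1.39   2.551] [ 478.632 -288.222  236.306] [ 3.132 -0.018 -1.575] [ 0.366 -1.189 -1.746] z [-0.009 -0.017 -1.   ]
```

Works as predicted: the lean fell from 0.033 to 0.019. A bit more.

Request:
arm_command(targets=[{"hand": -1, "x": 0, "y": 0, "z": 0, "yaw": 0.06}, {"hand": -1, "x": 0, "y": 0, "z": 0, "yaw": 0.02}, {"hand": -1, "x": 0, "y": 0, "z": 0, "yaw": 0}])

```text
clock: 10.7
eef_pos: [467.4, -303.5, 236.5]
eef_rot: [-3.139, -0.002, -1.624]
wrist_force: [-0.2, 1.1, -1.3]
finger_gap: 28.0
finger_force: 30.0
```

```bash
python3 st.py
```

```text
10.7 [-0.642  0.293  1.458 -0.     1.388  2.553] [ 467.434 -303.532  236.477] [-3.139 -0.002 -1.624] [-0.186  1.081 -1.346] z [ 0.002 -0.002 -1.   ]
```

The tool is vertical again. I'll turn back and travel to near the leg for a close look.

Request:
arm_command(targets=[{"hand": -1, "x": 0, "y": 0, "z": 0, "yaw": -0.148}, {"hand": -1, "x": 0, "y": 0, "z": 0, "yaw": -0.148}, {"hand": -1, "x": 0, "y": 0, "z": 0, "yaw": -0.148}, {"hand": -1, "x": 0, "y": 0, "z": 0, "yaw": -0.148}, {"hand": -1, "x": 0, "y": 0, "z": 0, "yaw": -0.148}, {"hand": -1, "x": 0, "y": 0, "z": 0, "yaw": -0.148}, {"hand": -1, "x": 0, "y": 0, "z": 0, "yaw": -0.148}, {"hand": -1, "x": 0, "y": 0, "z": 0, "yaw": -0.148}, {"hand": -1, "x": 0, "y": 0, "z": 0, "yaw": -0.148}, {"hand": -1, "x": 0, "y": 0, "z": 0, "yaw": -0.148}])

```text
clock: 11.7
eef_pos: [468.2, -302.5, 236.5]
eef_rot: [3.14, -0.003, -0.135]
wrist_force: [-0.4, -0.2, -1.0]
finger_gap: 27.8
finger_force: 30.0
```

Request:
arm_command(targets=[{"hand": -1, "x": 0, "y": 0, "z": 0, "yaw": -0.148}, {"hand": -1, "x": 0, "y": 0, "z": 0, "yaw": -0.148}, {"hand": -1, "x": 0, "y": 0, "z": 0, "yaw": -0.148}, {"hand": -1, "x": 0, "y": 0, "z": 0, "yaw": -0.148}, {"hand": -1, "x": 0, "y": 0, "z": 0, "yaw": -0.148}, {"hand": -1, "x": 0, "y": 0, "z": 0, "yaw": -0.148}, {"hand": -1, "x": 0, "y": 0, "z": 0, "yaw": -0.148}])

```text
clock: 12.4
eef_pos: [468.2, -302.5, 236.5]
eef_rot: [3.138, 0.0, 0.901]
wrist_force: [0.3, -0.0, -0.6]
finger_gap: 27.9
finger_force: 30.0
```

Request:
arm_command(targets=[{"hand": -1, "x": 0.0278, "y": -0.0164, "z": 0, "yaw": 0}, {"hand": -1, "x": 0.0278, "y": -0.0164, "z": 0, "yaw": 0}, {"hand": -1, "x": 0.0278, "y": -0.0164, "z": 0, "yaw": 0}, {"hand": -1, "x": 0.0278, "y": -0.0164, "z": 0, "yaw": 0}, {"hand": -1, "x": 0.0278, "y": -0.0164, "z": 0, "yaw": 0}, {"hand": -1, "x": 0.0278, "y": -0.0164, "z": 0, "yaw": 0}, {"hand": -1, "x": 0.0278, "y": -0.0164, "z": 0, "yaw": 0}, {"hand": -1, "x": 0.0278, "y": -0.0164, "z": 0, "yaw": 0}, {"hand": -1, "x": 0.0278, "y": -0.0164, "z": 0, "yaw": 0}, {"hand": -1, "x": 0.0278, "y": -0.0164, "z": 0, "yaw": 0}])

```text
clock: 13.4
eef_pos: [514.6, 18.3, 236.1]
eef_rot: [3.138, 0.0, 0.895]
wrist_force: [0.6, -0.2, -1.9]
finger_gap: 27.6
finger_force: 30.0
```

Request:
arm_command(targets=[{"hand": -1, "x": 0, "y": 0, "z": 0, "yaw": 0}, {"hand": -1, "x": 0, "y": 0, "z": 0, "yaw": 0}])

```text
clock: 13.6
eef_pos: [514.5, 17.2, 235.9]
eef_rot: [3.138, 0.0, 0.895]
wrist_force: [0.4, 0.2, -0.6]
finger_gap: 27.9
finger_force: 30.0
```

```bash
python3 st.py; python3 - <<'E'
from h import *
c=get_calibration("wrist");im=camera("wrist")[:,:,::-1];cv2.imwrite("pics/w3.png",im)
print(proj(c,[560.5,74.4,113]),proj(c,[560.5,74.4,49]))
E
```

```text
13.6 [-0.037  0.197  1.578 -0.002  1.364  0.639] [514.504  17.186 235.917] [3.138 0.    0.895] [ 0.415  0.172 -0.555] z [ 0.002 -0.002 -1.   ]
[312.433 130.334] [312.53 129.8 ]
```

View pics/w3.png

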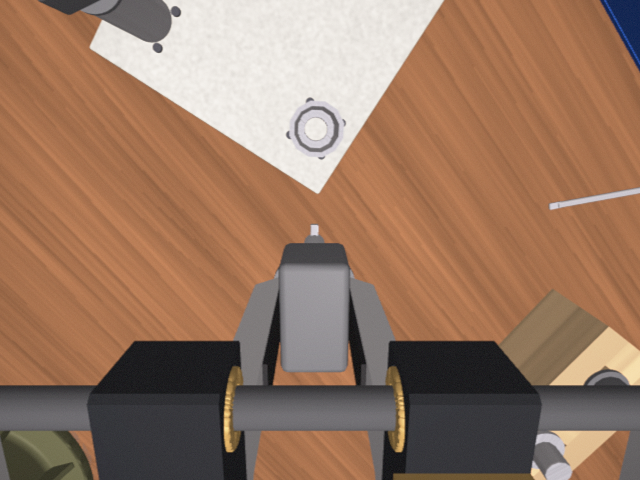

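The wrist view shows the empty leg seen straight down at about (316,128). The foot is held upright, with its lug at (315,230). I'll fit the rim and enlarge the bore.

```bash
python3 - <<'E'
from h import *
c=get_calibration("wrist");im=cv2.imread("pics/w3.png")
hsv=cv2.cvtColor(im,cv2.COLOR_BGR2HSV)
roi=hsv[90:170,275:357]
m=((roi[...,1]>18)&(roi[...,0]>105)&(roi[...,0]<165)).astype(np.uint8)
m=cv2.morphologyEx(m,cv2.MORPH_OPEN,np.ones((2,2),np.uint8))
print(roi[38,::3].tolist())
g=cv2.GaussianBlur(cv2.cvtColor(im,cv2.COLOR_BGR2GRAY)[90:170,275:357],(3,3),0)
G=cv2.resize(g,None,fx=4,fy=4,interpolation=cv2.INTER_CUBIC)
for r0,r1 in((36,58),(66,86),(94,118)):
    h=cv2.HoughCircles(G,cv2.HOUGH_GRADIENT_ALT,1,200,param1=200,param2=.6,minRadius=r0,maxRadius=r1)
    if h is not None:
        x,y,r=h[0,0]/4;u,v=x+275-.375,y+90-.375;print(u,v,r,onz(c,u,v,113),onz(c,u,v,49))
cv2.imwrite("pics/c3.png",cv2.resize(im[90:170,275:357],None,fx=7,fy=7,interpolation=cv2.INTER_CUBIC))
# tip lug position
print("tip ray",onz(c,314.5,234,146),manip.read_state()["eef_pos"],proj(c,[514.5,17.2,146.]))
E
```

```text
[[15, 11, 239], [17, 10, 236], [18, 11, 228], [17, 10, 241], [17, 10, 236], [140, 7, 214], [137, 8, 211], [162, 12, 105], [140, 11, 216], [137, 10, 219], [18, 11, 236], [20, 10, 241], [17, 10, 240], [17, 10, 239], [15, 9, 239], [19, 9, 239], [19, 9, 235], [16, 13, 220], [140, 7, 214], [139, 9, 216], [158, 10, 103], [158, 7, 141], [139, 9, 218], [13, 8, 232], [17, 10, 237], [20, 10, 235], [17, 10, 235], [15, 11, 232]]
315.125 128.125 10.875701 [562.956  73.642 113.   ] [563.128  73.349  49.   ]
314.125 127.875 19.750326 [562.517  74.21  113.   ] [562.596  74.038  49.   ]
tip ray [520.087  21.003 146.   ] [514.486  16.5   235.926] [311.532 243.373]
```

View pics/c3.png

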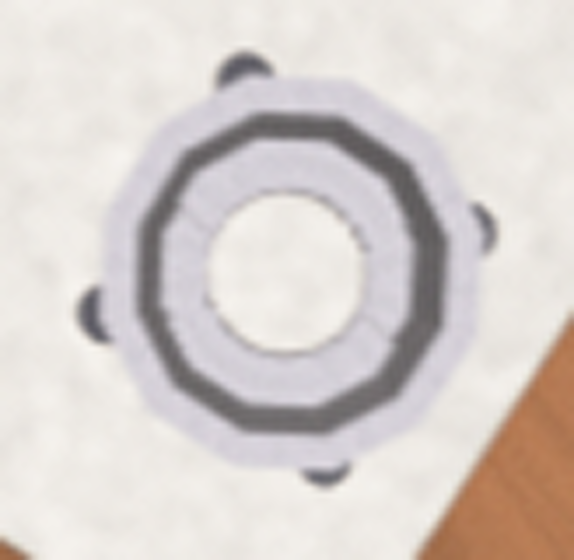

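The bore crop shows faint gap edges to the right, at about (365,245) and (380,330), and to the left, at (190,212) and (210,300). That puts the gap axis near tool y, world angle about 2.36 rad. I'll start the search a bit counter-clockwise of that, and move to above the leg.

Request:
arm_command(targets=[{"hand": -1, "x": 0, "y": 0, "z": 0, "yaw": -0.146}, {"hand": -1, "x": 0, "y": 0, "z": 0, "yaw": -0.146}, {"hand": -1, "x": 0, "y": 0, "z": 0, "yaw": -0.146}, {"hand": -1, "x": 0, "y": 0, "z": 0, "yaw": -0.146}, {"hand": -1, "x": 0, "y": 0, "z": 0, "yaw": -0.146}, {"hand": -1, "x": 0, "y": 0, "z": 0, "yaw": -0.146}, {"hand": -1, "x": 0, "y": 0, "z": 0, "yaw": -0.146}, {"hand": -1, "x": 0, "y": 0, "z": 0, "yaw": -0.146}, {"hand": -1, "x": 0, "y": 0, "z": 0, "yaw": -0.146}, {"hand": -1, "x": 0, "y": 0, "z": 0, "yaw": -0.146}])

```text
clock: 14.65
eef_pos: [514.5, 15.5, 236.0]
eef_rot: [3.141, 0.003, 2.358]
wrist_force: [-1.3, 0.1, -1.5]
finger_gap: 27.7
finger_force: 30.0
```

Request:
arm_command(targets=[{"hand": -1, "x": 0, "y": 0, "z": 0, "yaw": -0.146}, {"hand": -1, "x": 0, "y": 0, "z": 0, "yaw": -0.146}, {"hand": -1, "x": 0, "y": 0, "z": 0, "yaw": -0.146}, {"hand": -1, "x": -0.0049, "y": 0.0141, "z": 0, "yaw": 0}, {"hand": -1, "x": -0.0049, "y": 0.0141, "z": 0.004, "yaw": 0}, {"hand": -1, "x": -0.0049, "y": 0.0141, "z": 0.004, "yaw": 0}, {"hand": -1, "x": -0.0049, "y": 0.0141, "z": 0.004, "yaw": 0}, {"hand": -1, "x": -0.0049, "y": 0.0141, "z": 0.004, "yaw": 0}, {"hand": -1, "x": 0, "y": 0, "z": 0, "yaw": 0}, {"hand": -1, "x": 0, "y": 0, "z": 0, "yaw": 0}])

```text
clock: 15.65
eef_pos: [561.8, 74.5, 219.6]
eef_rot: [-3.14, 0.002, 2.791]
wrist_force: [-0.2, -0.3, -1.3]
finger_gap: 27.7
finger_force: 30.0
```

```bash
python3 st.py; python3 - <<'E'
from h import *
p=manip.read_state()["eef_pos"]
A=[]
for n,(u,v) in(("top",(317,236)),("side",(319,245))):
    c=get_calibration(n);im=camera(n)[:,:,::-1];cv2.imwrite(f"pics/{n}4.png",im)
    t=[p[0],p[1],p[2]-98.4+88-79];q=[p[0],p[1],113]
    print(n,proj(c,t),proj(c,q))
    if n=="side":print(proj(c,[561.5,75,113]),proj(c,[561.5,75,18]))
    A.append(cv2.resize(im[v-45:v+45,u-30:u+30],None,fx=6,fy=6,interpolation=2))
cv2.imwrite("pics/c4.png",np.hstack(A))
E
```

```text
15.65 [ 0.068  0.326  1.454 -0.002  1.36  -1.152] [561.792  74.513 219.605] [-3.14   0.002  2.791] [-0.152 -0.35  -1.346] z [ 0.002 -0.002 -1.   ]
top [316.617 235.008] [316.596 235.755]
side [317.617 232.567] [317.727 236.95 ]
[317.615 236.854] [318.195 259.811]
```

View pics/c4.png

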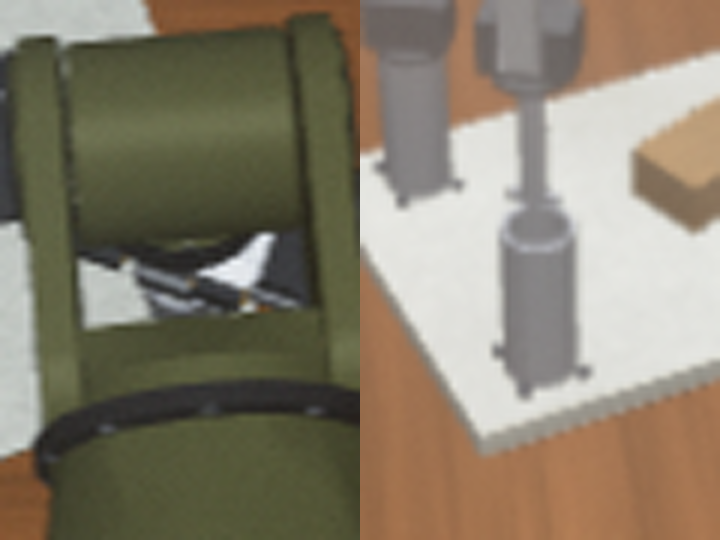

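The side crop shows the tip just above the rim but a little left of centre: stem at about x=533, tube at about 540. I'll measure it numerically.

```bash
python3 - <<'E'
from h import *
im=cv2.imread("pics/side4.png");g=cv2.cvtColor(im,cv2.COLOR_BGR2GRAY).astype(float)
def mid(v,u0,u1):
    r=np.interp(np.arange(u0,u1,.1),np.arange(640),g[v]);lo,hi=np.percentile(r,5),np.percentile(r,95)
    i=np.where(r<(lo+hi)/2)[0];a=i.min()*.1+u0;b=i.max()*.1+u0
    return v,round(a,1),round(b,1),round((a+b)/2,2)
print("stem",[mid(v,309,328) for v in range(217,231,2)])
print("tube",[mid(v,305,332) for v in range(244,257,2)])
c=get_calibration("side")
print(proj(c,[562,75,113]),proj(c,[563,75,113]),proj(c,[562,76,113]),proj(c,[562,75,40]))
E
```

```text
stem [(217, np.float64(309.0), np.float64(319.3), np.float64(314.15)), (219, np.float64(309.0), np.float64(319.3), np.float64(314.15)), (221, np.float64(314.8), np.float64(319.7), np.float64(317.25)), (223, np.float64(314.8), np.float64(319.5), np.float64(317.15)), (225, np.float64(314.9), np.float64(319.5), np.float64(317.2)), (227, np.float64(315.3), np.float64(319.5), np.float64(317.4)), (229, np.float64(315.2), np.float64(319.5), np.float64(317.35))]
tube [(244, np.float64(311.9), np.float64(324.5), np.float64(318.2)), (246, np.float64(311.9), np.float64(324.5), np.float64(318.2)), (248, np.float64(312.2), np.float64(324.5), np.float64(318.35)), (250, np.float64(312.2), np.float64(324.5), np.float64(318.35)), (252, np.float64(312.2), np.float64(324.5), np.float64(318.35)), (254, np.float64(312.3), np.float64(324.8), np.float64(318.55)), (256, np.float64(312.4), np.float64(324.8), np.float64(318.6))]
[317.78  236.841] [318.11  236.816] [317.748 236.628] [318.225 254.662]
```

Request:
arm_command(targets=[{"hand": -1, "x": -0.0013, "y": 0.0008, "z": 0.004, "yaw": 0}, {"hand": -1, "x": 0, "y": 0, "z": 0.005, "yaw": 0}, {"hand": -1, "x": 0, "y": 0, "z": 0.005, "yaw": 0}, {"hand": -1, "x": 0, "y": 0, "z": 0.004, "yaw": 0}, {"hand": -1, "x": 0, "y": 0, "z": 0.003, "yaw": 0}, {"hand": -1, "x": 0, "y": 0, "z": 0, "yaw": 0}])

```text
clock: 16.35
eef_pos: [563.2, 74.5, 198.4]
eef_rot: [-3.14, 0.002, 2.791]
wrist_force: [-0.7, 0.4, -2.2]
finger_gap: 27.9
finger_force: 30.0
```

Request:
arm_command(targets=[{"hand": -1, "x": 0, "y": 0, "z": 0.002, "yaw": 0}, {"hand": -1, "x": 0, "y": 0, "z": 0, "yaw": 0}])

```text
clock: 16.55
eef_pos: [563.3, 74.6, 196.8]
eef_rot: [-3.14, 0.003, 2.791]
wrist_force: [-0.4, 0.6, -1.3]
finger_gap: 28.0
finger_force: 30.0
```

Request:
arm_command(targets=[{"hand": -1, "x": 0, "y": 0, "z": 0.004, "yaw": 0}, {"hand": -1, "x": 0, "y": 0, "z": 0.004, "yaw": 0}, {"hand": -1, "x": 0, "y": 0, "z": 0, "yaw": 0}])

```text
clock: 16.85
eef_pos: [563.1, 74.5, 188.2]
eef_rot: [-3.14, 0.002, 2.791]
wrist_force: [-0.1, -0.2, -1.3]
finger_gap: 28.0
finger_force: 30.0
```

Request:
arm_command(targets=[{"hand": -1, "x": 0, "y": 0, "z": 0.004, "yaw": 0}, {"hand": -1, "x": 0, "y": 0, "z": 0.004, "yaw": 0}, {"hand": -1, "x": 0, "y": 0, "z": 0.004, "yaw": 0}, {"hand": -1, "x": 0, "y": 0, "z": 0, "yaw": 0}])

```text
clock: 17.25
eef_pos: [563.1, 74.5, 176.2]
eef_rot: [-3.14, 0.002, 2.791]
wrist_force: [-1.0, 0.0, -1.8]
finger_gap: 27.7
finger_force: 30.0
```

Request:
arm_command(targets=[{"hand": -1, "x": 0, "y": 0, "z": 0.004, "yaw": 0}, {"hand": -1, "x": 0, "y": 0, "z": 0.004, "yaw": 0}, {"hand": -1, "x": 0, "y": 0, "z": 0.004, "yaw": 0}, {"hand": -1, "x": 0, "y": 0, "z": 0.004, "yaw": 0}, {"hand": -1, "x": 0, "y": 0, "z": 0, "yaw": 0}])

```text
clock: 17.75
eef_pos: [563.2, 74.4, 160.2]
eef_rot: [-3.14, 0.002, 2.791]
wrist_force: [0.6, -0.0, -1.7]
finger_gap: 28.0
finger_force: 30.0
```

Request:
arm_command(targets=[{"hand": -1, "x": 0, "y": 0, "z": 0.004, "yaw": 0}, {"hand": -1, "x": 0, "y": 0, "z": 0.004, "yaw": 0}, {"hand": -1, "x": 0, "y": 0, "z": 0.004, "yaw": 0}, {"hand": -1, "x": 0, "y": 0, "z": 0.003, "yaw": 0}, {"hand": -1, "x": 0, "y": 0, "z": 0, "yaw": 0}])

```text
clock: 18.25
eef_pos: [563.3, 74.4, 145.4]
eef_rot: [-3.14, 0.002, 2.791]
wrist_force: [-1.0, -0.8, -0.9]
finger_gap: 27.5
finger_force: 30.0
```

Request:
arm_command(targets=[{"hand": -1, "x": 0, "y": 0, "z": 0.002, "yaw": 0}, {"hand": -1, "x": 0, "y": 0, "z": 0.001, "yaw": 0}, {"hand": -1, "x": 0, "y": 0, "z": 0, "yaw": 0}])

```text
clock: 18.55
eef_pos: [563.4, 74.4, 142.9]
eef_rot: [-3.14, 0.003, 2.791]
wrist_force: [-0.4, -0.2, -1.7]
finger_gap: 27.9
finger_force: 30.0
```

Request:
arm_command(targets=[{"hand": -1, "x": 0, "y": 0, "z": 0.001, "yaw": 0}, {"hand": -1, "x": 0, "y": 0, "z": 0.001, "yaw": 0}, {"hand": -1, "x": 0, "y": 0, "z": 0, "yaw": 0}])

```text
clock: 18.85
eef_pos: [563.4, 74.4, 140.8]
eef_rot: [-3.14, 0.003, 2.791]
wrist_force: [0.4, 0.1, -1.6]
finger_gap: 27.9
finger_force: 30.0
```

Request:
arm_command(targets=[{"hand": -1, "x": 0, "y": 0, "z": 0.001, "yaw": 0}, {"hand": -1, "x": 0, "y": 0, "z": 0.001, "yaw": 0}, {"hand": -1, "x": 0, "y": 0, "z": 0, "yaw": 0}])

```text
clock: 19.15
eef_pos: [563.4, 74.4, 138.8]
eef_rot: [-3.14, 0.003, 2.791]
wrist_force: [0.7, 0.2, -1.7]
finger_gap: 27.8
finger_force: 30.0
```

Request:
arm_command(targets=[{"hand": -1, "x": 0, "y": 0, "z": 0.001, "yaw": 0}, {"hand": -1, "x": 0, "y": 0, "z": 0, "yaw": 0}])

```text
clock: 19.35
eef_pos: [563.7, 74.4, 138.4]
eef_rot: [-3.141, 0.004, 2.791]
wrist_force: [-2.1, 0.3, 3.6]
finger_gap: 27.6
finger_force: 30.0
```

Request:
arm_command(targets=[{"hand": -1, "x": 0, "y": 0, "z": 0.001, "yaw": 0}, {"hand": -1, "x": 0, "y": 0, "z": 0, "yaw": 0}])

```text
clock: 19.55
eef_pos: [563.9, 74.4, 138.1]
eef_rot: [-3.141, 0.004, 2.791]
wrist_force: [-3.4, -1.1, 11.0]
finger_gap: 28.0
finger_force: 30.0
```

Contact is at 138.4, as predicted for the insert's face. Now I'll search clockwise under this light push.

Request:
arm_command(targets=[{"hand": -1, "x": 0, "y": 0, "z": -0.0004, "yaw": 0.05}, {"hand": -1, "x": 0, "y": 0, "z": 0, "yaw": 0.05}, {"hand": -1, "x": 0, "y": 0, "z": 0, "yaw": 0.05}])

```text
clock: 19.85
eef_pos: [564.1, 74.8, 138.2]
eef_rot: [3.14, 0.005, 2.639]
wrist_force: [1.7, 2.8, 5.8]
finger_gap: 28.1
finger_force: 30.0
```

Request:
arm_command(targets=[{"hand": -1, "x": 0, "y": 0, "z": 0, "yaw": 0.05}, {"hand": -1, "x": 0, "y": 0, "z": 0, "yaw": 0.05}])

```text
clock: 20.05
eef_pos: [564.2, 74.9, 138.1]
eef_rot: [3.14, 0.004, 2.539]
wrist_force: [1.3, 2.3, 4.5]
finger_gap: 27.9
finger_force: 30.0
```

Request:
arm_command(targets=[{"hand": -1, "x": 0, "y": 0, "z": 0, "yaw": 0.05}, {"hand": -1, "x": 0, "y": 0, "z": 0, "yaw": 0.04}])

```text
clock: 20.25
eef_pos: [564.0, 74.7, 137.8]
eef_rot: [3.14, 0.004, 2.449]
wrist_force: [0.4, 0.3, 0.9]
finger_gap: 28.2
finger_force: 30.0
```

Request:
arm_command(targets=[{"hand": -1, "x": 0, "y": 0, "z": 0, "yaw": 0.05}, {"hand": -1, "x": 0, "y": 0, "z": 0, "yaw": 0.02}])

```text
clock: 20.45
eef_pos: [563.4, 74.4, 137.2]
eef_rot: [3.142, 0.003, 2.379]
wrist_force: [-0.4, 0.4, -2.0]
finger_gap: 27.5
finger_force: 30.0
```

The force vanished at yaw 2.38, so the lugs are over the gaps. I'll follow it down gently.

Request:
arm_command(targets=[{"hand": -1, "x": 0, "y": 0, "z": 0.001, "yaw": 0}, {"hand": -1, "x": 0, "y": 0, "z": 0.001, "yaw": 0}, {"hand": -1, "x": 0, "y": 0, "z": 0, "yaw": 0}])

```text
clock: 20.75
eef_pos: [563.4, 74.4, 135.1]
eef_rot: [-3.141, 0.003, 2.382]
wrist_force: [-0.2, 0.5, -0.9]
finger_gap: 27.8
finger_force: 30.0
```

Request:
arm_command(targets=[{"hand": -1, "x": 0, "y": 0, "z": 0.001, "yaw": 0}, {"hand": -1, "x": 0, "y": 0, "z": 0.001, "yaw": 0}, {"hand": -1, "x": 0, "y": 0, "z": 0, "yaw": 0}])

```text
clock: 21.05
eef_pos: [563.4, 74.4, 133.2]
eef_rot: [-3.142, 0.003, 2.381]
wrist_force: [1.0, -0.2, -1.7]
finger_gap: 27.4
finger_force: 30.0
```

Request:
arm_command(targets=[{"hand": -1, "x": 0, "y": 0, "z": 0.001, "yaw": 0}, {"hand": -1, "x": 0, "y": 0, "z": 0.001, "yaw": 0}, {"hand": -1, "x": 0, "y": 0, "z": 0.001, "yaw": 0}, {"hand": -1, "x": 0, "y": 0, "z": 0, "yaw": 0}])

```text
clock: 21.45
eef_pos: [563.4, 74.4, 130.1]
eef_rot: [-3.142, 0.003, 2.381]
wrist_force: [0.5, 0.5, -0.7]
finger_gap: 27.8
finger_force: 30.0
```

Request:
arm_command(targets=[{"hand": -1, "x": 0, "y": 0, "z": 0.001, "yaw": 0}, {"hand": -1, "x": 0, "y": 0, "z": 0.001, "yaw": 0}, {"hand": -1, "x": 0, "y": 0, "z": 0, "yaw": 0}])

```text
clock: 21.75
eef_pos: [563.6, 74.4, 128.4]
eef_rot: [3.141, 0.003, 2.381]
wrist_force: [0.1, -0.2, -0.6]
finger_gap: 28.0
finger_force: 30.0
```

Request:
arm_command(targets=[{"hand": -1, "x": 0, "y": 0, "z": 0.001, "yaw": 0}, {"hand": -1, "x": 0, "y": 0, "z": 0, "yaw": 0}])

```text
clock: 21.95
eef_pos: [563.8, 74.4, 128.1]
eef_rot: [3.141, 0.004, 2.381]
wrist_force: [-1.4, -0.2, 5.3]
finger_gap: 27.8
finger_force: 30.0
```

The lugs are on the slot floor at 128.2. I'll screw clockwise and follow the pitch: 0.1 rad and 0.34 mm per row.

Request:
arm_command(targets=[{"hand": -1, "x": 0, "y": 0, "z": 0.0003, "yaw": 0.1}, {"hand": -1, "x": 0, "y": 0, "z": 0.0003, "yaw": 0.1}, {"hand": -1, "x": 0, "y": 0, "z": 0.0003, "yaw": 0.1}])

```text
clock: 22.25
eef_pos: [564.4, 74.7, 127.5]
eef_rot: [3.138, 0.004, 2.077]
wrist_force: [1.1, 2.4, 7.4]
finger_gap: 27.8
finger_force: 30.0
```

Request:
arm_command(targets=[{"hand": -1, "x": 0, "y": 0, "z": 0.0003, "yaw": 0.1}, {"hand": -1, "x": 0, "y": 0, "z": 0.0003, "yaw": 0.1}, {"hand": -1, "x": 0, "y": 0, "z": 0.0003, "yaw": 0.1}])

```text
clock: 22.55
eef_pos: [564.2, 74.5, 126.4]
eef_rot: [3.137, 0.003, 1.777]
wrist_force: [1.3, 0.8, 5.1]
finger_gap: 28.0
finger_force: 30.0
```

Request:
arm_command(targets=[{"hand": -1, "x": 0, "y": 0, "z": 0.0004, "yaw": 0.1}, {"hand": -1, "x": 0, "y": 0, "z": 0.0004, "yaw": 0.1}, {"hand": -1, "x": 0, "y": 0, "z": 0.0003, "yaw": 0.1}])

```text
clock: 22.85
eef_pos: [564.4, 74.5, 125.5]
eef_rot: [3.136, 0.001, 1.477]
wrist_force: [1.9, 0.6, 4.4]
finger_gap: 27.6
finger_force: 30.0
```

Request:
arm_command(targets=[{"hand": -1, "x": 0, "y": 0, "z": 0.0003, "yaw": 0.1}, {"hand": -1, "x": 0, "y": 0, "z": 0.0003, "yaw": 0.1}])

```text
clock: 23.05
eef_pos: [564.3, 74.4, 124.8]
eef_rot: [3.136, 0.0, 1.277]
wrist_force: [1.3, -0.2, 5.4]
finger_gap: 27.5
finger_force: 30.0
```

```bash
python3 st.py; python3 -c "
from h import *
print(manip.read_state()['moment'])"
```

```text
23.05 [ 0.068  0.416  1.559 -0.002  1.161  0.363] [564.327  74.437 124.75 ] [3.136 0.    1.277] [ 1.345 -0.214  5.405] z [ 0.005 -0.002 -1.   ]
[-0.071 -0.414  0.046]
```

Request:
arm_command(targets=[{"hand": -1, "x": 0, "y": 0, "z": 0.0003, "yaw": 0.1}, {"hand": -1, "x": 0, "y": 0, "z": 0.0003, "yaw": 0.1}])

```text
clock: 23.25
eef_pos: [564.0, 74.3, 123.9]
eef_rot: [3.137, 0.0, 1.077]
wrist_force: [-0.0, -0.9, 4.1]
finger_gap: 28.0
finger_force: 30.0
```

Request:
arm_command(targets=[{"hand": -1, "x": 0, "y": 0, "z": 0.0003, "yaw": 0.1}])

```text
clock: 23.35
eef_pos: [564.0, 74.3, 123.6]
eef_rot: [3.137, -0.0, 0.977]
wrist_force: [-0.3, -1.6, 4.8]
finger_gap: 27.8
finger_force: 30.0
```

Request:
arm_command(targets=[{"hand": -1, "x": 0, "y": 0, "z": 0.0003, "yaw": 0.08}])

```text
clock: 23.45
eef_pos: [564.0, 74.2, 123.5]
eef_rot: [3.137, -0.001, 0.897]
wrist_force: [-0.8, -3.0, 7.8]
finger_gap: 28.0
finger_force: 30.0
```

```bash
python3 st.py; python3 -c "
from h import *
print(manip.read_state()['moment'])"
```

```text
23.45 [ 0.068  0.418  1.561 -0.003  1.16   0.743] [564.036  74.154 123.474] [ 3.137 -0.001  0.897] [-0.802 -2.967  7.804] z [ 0.004 -0.002 -1.   ]
[-0.58   0.221  0.084]
```

Request:
arm_command(targets=[{"hand": -1, "x": 0, "y": 0, "z": 0.0001, "yaw": 0.06}, {"hand": -1, "x": 0, "y": 0, "z": 0, "yaw": 0}])

```text
clock: 23.65
eef_pos: [564.0, 74.2, 123.5]
eef_rot: [3.137, -0.001, 0.839]
wrist_force: [0.3, -1.4, 6.5]
finger_gap: 27.5
finger_force: 30.0
```

Request:
arm_command(targets=[{"hand": -1, "x": 0, "y": 0, "z": 0, "yaw": 0.06}, {"hand": -1, "x": 0, "y": 0, "z": 0, "yaw": 0}])

```text
clock: 23.85
eef_pos: [564.0, 74.2, 123.5]
eef_rot: [3.137, -0.001, 0.779]
wrist_force: [-0.9, -2.0, 8.0]
finger_gap: 27.8
finger_force: 30.0
```

```bash
python3 st.py; python3 - <<'E'
from h import *
print(manip.read_state()['moment'])
im=camera("side")[:,:,::-1];cv2.imwrite("pics/s5.png",cv2.resize(im[190:280,270:370],None,fx=6,fy=6,interpolation=2))
E
```

```text
23.85 [ 0.068  0.418  1.561 -0.003  1.16   0.861] [564.008  74.171 123.485] [ 3.137 -0.001  0.779] [-0.92  -2.021  8.003] z [ 0.004 -0.002 -1.   ]
[-0.287  0.276 -0.036]
```

View pics/s5.png

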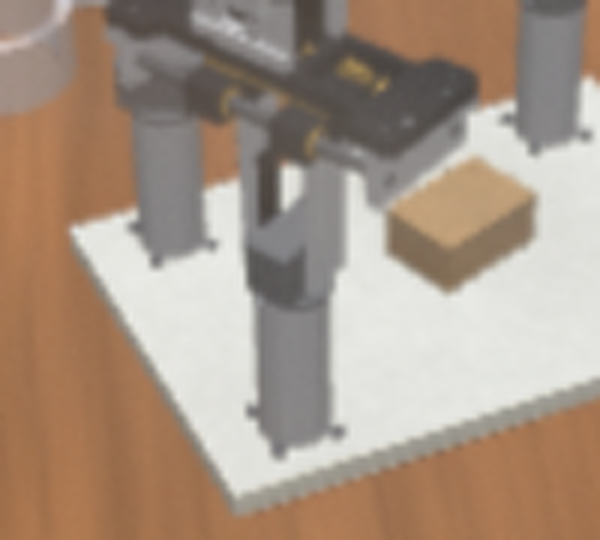

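The side crop shows the flange on the rim, and z has stayed at 123.5 over the last 0.12 rad, so it is home. I'll add a small snug, relieve the push, open and retreat.

Request:
arm_command(targets=[{"hand": -1, "x": 0, "y": 0, "z": 0, "yaw": 0.08}, {"hand": -1, "x": 0, "y": 0, "z": 0, "yaw": 0.07}, {"hand": -1, "x": 0, "y": 0, "z": -0.0008, "yaw": 0}, {"hand": -1, "x": 0, "y": 0, "z": 0, "yaw": 0}])

```text
clock: 24.3
eef_pos: [563.6, 74.4, 123.5]
eef_rot: [3.138, -0.001, 0.632]
wrist_force: [-0.1, -0.6, 2.8]
finger_gap: 28.0
finger_force: 30.0
```

Request:
arm_command(targets=[{"hand": 0, "x": 0, "y": 0, "z": 0, "yaw": 0}, {"hand": 0, "x": 0, "y": 0, "z": 0, "yaw": 0}, {"hand": 0, "x": 0, "y": 0, "z": 0, "yaw": 0}, {"hand": 0, "x": 0, "y": 0, "z": 0, "yaw": 0}, {"hand": 0, "x": 0, "y": 0, "z": 0, "yaw": 0}])

```text
clock: 24.8
eef_pos: [563.5, 74.4, 123.3]
eef_rot: [3.139, -0.001, 0.631]
wrist_force: [-0.5, -0.6, 0.9]
finger_gap: 47.1
finger_force: 0.0
```

Request:
arm_command(targets=[{"hand": 0, "x": 0, "y": 0, "z": -0.01, "yaw": 0}, {"hand": 0, "x": 0, "y": 0, "z": -0.02, "yaw": 0}, {"hand": 0, "x": 0, "y": 0, "z": -0.02, "yaw": 0}, {"hand": 0, "x": 0, "y": 0, "z": -0.02, "yaw": 0}, {"hand": 0, "x": 0, "y": 0, "z": -0.02, "yaw": 0}, {"hand": 0, "x": 0, "y": 0, "z": -0.02, "yaw": 0}, {"hand": 0, "x": -0.02, "y": 0, "z": -0.01, "yaw": 0}, {"hand": 0, "x": -0.02, "y": 0, "z": 0, "yaw": 0}, {"hand": 0, "x": 0, "y": 0, "z": 0, "yaw": 0}, {"hand": 0, "x": 0, "y": 0, "z": 0, "yaw": 0}])

```text
clock: 25.8
eef_pos: [531.2, 51.1, 244.1]
eef_rot: [3.138, -0.002, 0.63]
wrist_force: [0.0, -0.8, -0.3]
finger_gap: 46.9
finger_force: 0.0
```

```bash
python3 st.py; python3 - <<'E'
from h import *
a=camera("side")[190:280,270:370,::-1];b=camera("wrist")[60:360,170:470,::-1]
cv2.imwrite("pics/f.png",np.hstack([cv2.resize(a,(400,360),interpolation=2),cv2.resize(b,(360,360))]))
E
```

```text
25.8 [ 0.028  0.234  1.514 -0.002  1.39   0.969] [531.154  51.077 244.092] [ 3.138 -0.002  0.63 ] [ 0.02  -0.783 -0.285] z [ 0.003 -0.002 -1.   ]
```

View pics/f.png

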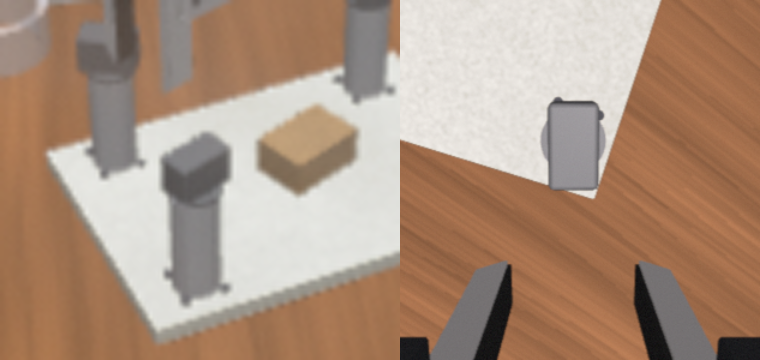

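The foot stands upright, seated on the leg's rim at crop (196,195), and the gripper is clear.

```bash
python3 -c "
from cell import manip
print(manip.sign_off())"
```

```text
the job is handed in; nothing more can be done
None
```

The foot is screwed home on the empty leg, with its flange on the rim, and released. The highest wrist force I read was 11 N, the gripper is clear, I saw nothing else displaced, and the job was handed in at about 26 s with no verdict returned.

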